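# Lock the filter cartridge into the closet dehumidifier

## Robot

A 6-joint arm with a two-finger parallel gripper is mounted at the origin on the work surface. World frame = base frame: x ahead of the robot, y to its left, z up, the work surface at z = 0. Lengths are in m, angles in degrees, forces in N, time in s.
With the tool pointing down it reaches from about 0.4 to 0.825 m from the base axis. Payload 7 kg.
Tool frame: the origin (TCP) lies at the very end of the fingers, on their centre line; the grasp point (between the pads) lies 19 mm behind it; z points along the fingers, y is the line along which they close (so a half turn about z gives the same grasp; the last joint's range is limited). The gripper opens to 88 mm and grips with 3 to 60 N. Pads are 19 mm wide; open, the fingers measure 130 mm over their backs; the gripper's body (78 mm by 193 mm) begins 47 mm behind the grasp point.
Start: joints at [-51.389, 20.546, 0.682, 0, -70.136, -16.507], TCP at [0.254, -0.625, 0.227] pointing down, gripper open.
Joint ranges: [-176.03, 176.03], [-82.01, 121.73], [-58.28, 71.71], [-173.87, 95.51], [-174.79, -0.11], [-173.66, 173.66]. Speed limits (degrees/s): [136.94, 136.94, 172.46, 180, 180, 180].

## Interface

Orientations are given as [roll, pitch, yaw] about the fixed x, y, z axes, in that order (R = Rz(yaw) Ry(pitch) Rx(roll)).
In Python, from plant import ctrl gives the robot as it stands.
- The arm moves only by the tool carry_out, never from a script. Its argument "deltas" is a list that holds one entry, the list of rows, each a list of 5 numbers: the shift along the tool's x, y, z scaled (see below), then the turn about the tool's z scaled (see below), then the opening, from -1 (shut) to 1 (fully open). A call has 1 to 5 rows; each row is the pose to reach, as a shift and turn from the pose commanded when the call began, along the tool's axes at that moment, turning the shorter way round; what a row does not reach only later rows make up. The controller multiplies each number of a shift by 20 cm and each number of a turn by 2 pi rad. A row lasts 1/10 s, in which the tool goes at most 50 mm and 8.59 degrees, less where a joint would pass 70% of its speed; a pose out of reach is approached as far as the arm can. A call with a number of a shift or a turn outside -1 to 1 is refused whole. A call with a gripper value outside its range is refused whole. The fingers move at their own pace and stop on an object; the grip force is fixed at half the most. Time passes only in rows, so rows that repeat a pose let the fingers close. It gives the time, the measured TCP pose, the force, the opening and the grip force at its end, in the units of the state.
- ctrl.get_obs(): the state, without advancing time (a new reading comes with each control period).
- ctrl.snapshot(name): name is "scene" or "top" or "wrist"; returns a dict with "color" (480x640x3 uint8, red, green, blue), "camera_matrix" (3x3 intrinsics, pixels), "k1" (the pictures are not rectified: a ray, as slopes to the right and down, at radius r is drawn at 1 + k1 r^2 times it, then the intrinsics apply), "R" (3x3) and "t" (3): a world point X has camera coordinates R X + t. Camera axes: x right, y down, z forward; pixel columns grow to the right and rows downward; lengths in m; the calibration is good to about 2 mm. A picture is of the moment at which its call begins. There is no depth.
- ctrl.close_job(): hands the job in; it is judged then, once.
Trained networks look in a picture, given as the dict that the camera call returned (one of the last four; its "shot" number tells which), for a name from the list of things; names that differ only in an ending like _2 or _b are one class to them, and where a whole thing is asked for, a point or a joint stands for the part that bears it (a point fixed in the world has none). Each returns a list of dicts, best first, with "p" (0 to 1); they miss things now and then, are a little off and sometimes report something else, mostly with a low value. They report only what shows in the picture. A call takes as long as a camera call.
- ctrl.search_frame(picture, name): "centre" ([column, row] in pixels, amid what is visible of it).
- ctrl.silhouettes(picture, name): "mask" (480x640 bool, what is visible of it) and "centre" ([column, row] in pixels, amid what is visible of it).
- ctrl.spot_point(picture, name): "centre" ([column, row] in pixels: a listed point, or the origin of a listed thing).
The state is a dict: "clock": time; "joint_pos": joint angles; "qvel": joint speeds; "tau": joint torques, N m; "tool_pos": TCP position; "orientation": TCP orientation; "force": force on the tool from outside, world axes, zero at the start; "moment": the same for the moment, N m; "opening": finger opening in m; "gripper_force": force on a finger pad.
Only numpy, scipy, OpenCV 4.12 (cv2) and the standard library are available. Lean on these libraries where they do the work, as an engineer would, in place of code of your own. Each camera call takes 0.05 s, during which the arm holds its last target. There are 200 camera calls.

## Task

Stand the grey filter cartridge in the slot on top of the dehumidifier, let go of it, and push it down gently to the very end of its travel: its push-push catch, whose state you cannot see, either locks it down or lets it spring up, so push again if it came up. Once it stays down with your fingers off it, rest the closed fingertips lightly on its top, with about 2 newtons, for two seconds to feel that it stays locked low and does not give, and leave it so. Do not disturb the other things on the shelf.

Things in the scene. Friction and masses are not known exactly. Their poses are not given: they have to be found in the camera images.
- cartridge_center (a point): centre (half-way up) of the loose filter cartridge: an upright grey plastic block 24 mm (its x) by 44 mm (its y) by 90 mm tall (its z, up), 0.10 to 0.17 kg, with dark ribs low on its wide faces. It fits the slot either way round. Starts standing on the shelf; best gripped across the 24 mm near its top.
- cartridge: the same cartridge; origin at the centre of its underside, z up.
- slot (a point): centre of the slot's mouth in the flat top of the dehumidifier, 90 mm above its underside; z up, axes as the dehumidifier's. The slot is 28 mm (x) by 48 mm (y) with a 5 mm chamfered lip. In it the cartridge stands on a hidden spring seat: its top is 52 mm above the rim when the seat is free, 47.1 mm when locked down, 40.8 mm at the end of travel, a firm stop.
- seat_top (a point): fixed point on the slot's axis 38 mm below the rim, where the seat's top is when free. Push-push catch: each push past 10 mm below free switches it, free to locked (4.9 mm down) or locked to free. State at the start unknown. The seat spring pushes up with 3.4 N free, 5.1 N locked, 7.4 N at the end of travel, less the cartridge's weight.
- dehumidifier: compact white dehumidifier, 150 mm (x) by 190 mm (y) by 90 mm tall, fixed, on levelling feet that hold its underside 1 to 13 mm above the shelf; origin at the centre of its underside; its front with the dial faces its -x. It breaks if it, or the cartridge in it, is pressed with more than 30 N. A locked cartridge stays put under a touch of up to 3 N; harder, it gives.
- jar: glass jar with a steel lid, 58 mm across, 80 mm tall; loose, stands on the shelf, origin at the centre of its underside; not to be moved
- tape: roll of tape lying flat, 68 mm across, 48 mm tall; loose, stands on the shelf, origin at the centre of its underside; not to be moved
- spray_can: spray can, 52 mm across, 150 mm tall; loose, stands on the shelf, origin at the centre of its underside; not to be moved
- sealant: sealant tube standing on its foot, 50 mm across, 200 mm tall to the nozzle's tip; loose, stands on the shelf, origin at the centre of its underside; not to be moved
- bulb_box: cardboard bulb box, 62 x 62 x 100 mm; loose, stands on the shelf, origin at the centre of its underside; not to be moved
- tub: white open tub, 90 mm across, 70 mm tall; loose, stands on the shelf, origin at the centre of its underside; not to be moved

How it is judged:
By the outcome, as a careful person would: the job done as asked, in the order asked, and still so for the second after the job is handed in, with the robot touching nothing.
It also fails if it takes over 64 s, if anything falls off the work surface, if the arm or the gripper's body presses on something with over 40 N, if the wrist force passes 120 N, or if a joint passes its speed limit or range.

## Working session

There is one attempt and no reset: what is moved stays moved. The work goes in short steps, Python scripts to look and compute and a tool call to move; the robot and the scene stay as the last step left them, time stands still between calls to the robot, and variables do not carry over. Pictures are saved under pics/ and viewed, at most 10 in all, crops included, and the job is handed in when it is done.

Besides the shell and the picture viewer there is one more tool, called after "Emit:" as name(argument=value, ...), one argument or row to a line, values as JSON. carry_out: Moves the arm, as the interface text tells. Its arguments: {"type":"object","properties":{"deltas":{"type":"array"}},"required":["deltas"]}

```bash
mkdir -p pics; ls
cat > h.py <<'E'
import numpy as np, cv2
from plant import ctrl
from scipy.optimize import least_squares
def ray(s,px):
    K=s["camera_matrix"];d=np.array([(px[0]-K[0][2])/K[0][0],(px[1]-K[1][2])/K[1][1]])
    u=d.copy()
    for _ in range(20): u=d/(1+s["k1"]*(u@u))
    R=np.array(s["R"]);t=np.array(s["t"])
    v=R.T@np.array([u[0],u[1],1]);return -R.T@t,v/np.linalg.norm(v)
def atz(s,px,z):
    o,v=ray(s,px);return o+v*(z-o[2])/v[2]
def proj(s,X):
    c=np.array(s["R"])@np.array(X)+np.array(s["t"]);u=c[:2]/c[2];u=u*(1+s["k1"]*(u@u))
    K=s["camera_matrix"];return np.array([K[0][0]*u[0]+K[0][2],K[1][1]*u[1]+K[1][2]])
def tri(obs):
    A=np.zeros((3,3));b=np.zeros(3)
    for s,p in obs:
        o,v=ray(s,p);P=np.eye(3)-np.outer(v,v);A+=P;b+=P@o
    return np.linalg.solve(A,b)
def save(s,n): cv2.imwrite("pics/"+n,s["color"][:,:,::-1])
E
python3 - <<'E'
from h import *
S={n:ctrl.snapshot(n) for n in("scene","top")}
for n,s in S.items():
    save(s,n+"0.png");o,_=ray(s,[320,240]);print(n,o.round(3))
for k in["cartridge_center","cartridge","slot","seat_top","dehumidifier","jar","tape","spray_can","sealant","bulb_box","tub"]:
    ob=[]
    for n,s in S.items():
        r=ctrl.spot_point(s,k)
        if r: ob.append((s,r[0]["centre"])); print(k,n,np.round(r[0]["centre"],1),round(r[0]["p"],2),atz(s,r[0]["centre"],{'cartridge_center':.045,'slot':.097,'seat_top':.059,'dehumidifier':.007}.get(k,0)).round(3))
    if len(ob)==2: print("  tri",tri(ob).round(4))
print(ctrl.get_obs())
E
```

```text
pics
scene [1.589 0.175 1.005]
top [0.507 0.071 1.241]
cartridge_center scene [238.7 259.1] 0.67 [ 0.595 -0.152  0.045]
cartridge_center top [400.6 249.3] 0.85 [ 0.587 -0.14   0.045]
  tri [ 0.5881 -0.1476  0.0379]
cartridge scene [243.6 272.4] 0.94 [ 0.596 -0.144  0.   ]
slot scene [379.2 246.2] 0.64 [0.567 0.195 0.097]
slot top [258.1 251.7] 0.71 [0.568 0.196 0.097]
  tri [0.5683 0.1958 0.0978]
seat_top scene [377.4 258.3] 0.7 [0.57  0.194 0.059]
seat_top top [257.5 252.7] 0.76 [0.568 0.202 0.059]
  tri [0.5683 0.1976 0.0581]
dehumidifier scene [379.6 266.4] 0.72 [0.544 0.201 0.007]
dehumidifier top [260.4 254.8] 0.84 [0.566 0.2   0.007]
  tri [0.5646 0.1994 0.0265]
jar scene [206.1 246.3] 0.85 [ 0.508 -0.266  0.   ]
jar top [447.6 278.7] 0.8 [ 0.519 -0.266  0.   ]
  tri [ 0.5192 -0.2628  0.0101]
tape scene [258.9 234.3] 0.97 [ 0.444 -0.134  0.   ]
tape top [396.9 307.1] 0.78 [ 0.446 -0.14   0.   ]
  tri [ 0.446  -0.1368  0.0016]
spray_can scene [298.3 335.9] 0.87 [0.786 0.025 0.   ]
spray_can top [334. 171.] 0.8 [0.783 0.024 0.   ]
  tri [ 0.7834  0.0241 -0.0031]
sealant scene [34
[... 358 characters left out ...]
tri [0.4488 0.4501 0.0032]
{'clock': 1.2, 'joint_pos': array([-5.13887897e+01,  2.05465633e+01,  6.83477652e-01,  2.18838041e-04,
       -7.01339991e+01, -1.65069215e+01]), 'qvel': array([ 0.03415224, -0.09437358, -0.10549564, -0.03511894, -0.0364295 ,
        0.0924812 ]), 'tau': array([-1.14376048e-04, -5.82389903e+01,  2.93303543e+01,  7.00229600e+00,
        1.26220408e-02, -3.03056447e-05]), 'tool_pos': array([ 0.25398887, -0.62539669,  0.2265712 ]), 'orientation': array([-1.79997146e+02,  6.30982335e-04, -1.57895637e+02]), 'force': array([-0.61550055, -0.13261295,  0.57482479]), 'moment': array([0.0140181 , 0.002877  , 0.00610346]), 'gripper_force': 0.0, 'opening': 0.08780831083587393}
```

Run:
```python
import cv2,numpy as np
a=cv2.imread("pics/top0.png");b=cv2.imread("pics/scene0.png")
A=cv2.resize(a[200:300,215:455],(800,333),interpolation=cv2.INTER_CUBIC)
B=cv2.resize(b[190:320,180:480],(616,267),interpolation=cv2.INTER_CUBIC)
o=np.zeros((600,800,3),np.uint8);o[:333]=A;o[333:,:616]=B;cv2.imwrite("pics/c0.png",o)
```

```text
(no output)
```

View pics/c0.png

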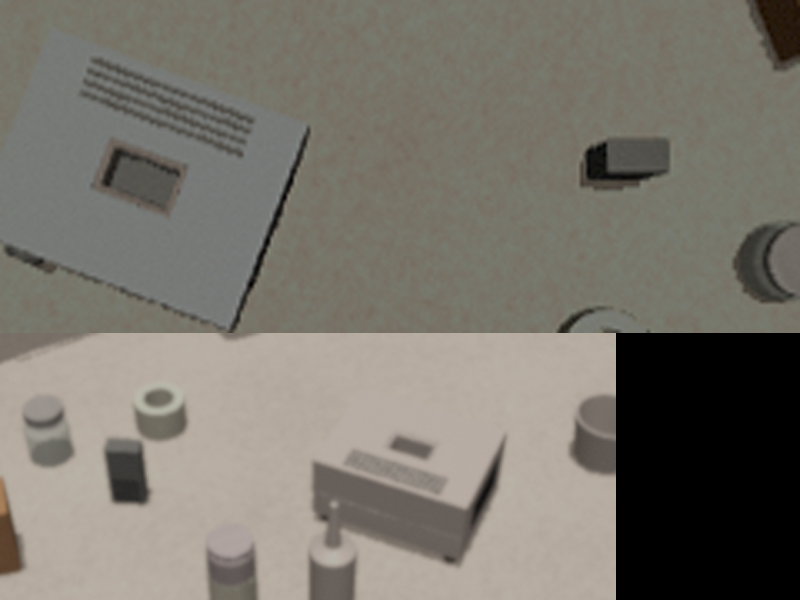

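View pics/top0.png

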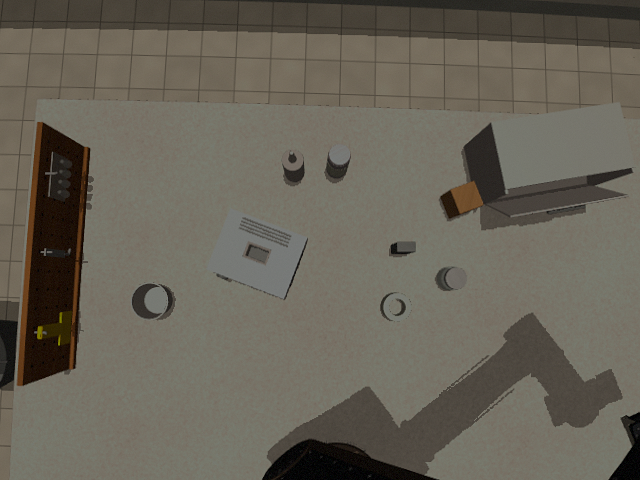

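The top view shows the dehumidifier's slot at about (258,252), turned roughly -19°, and the cartridge at (403,247), turned roughly 0°. A cabinet stands at the upper right and the straight path clears it. I'll approach above the cartridge now.

Emit:
carry_out(
  deltas=[
    [[-1,0.65,-0.2,-0.11,1],[-1,0.65,-0.2,-0.11,1],[-1,0.65,-0.2,-0.11,1],[-1,0.65,-0.2,-0.11,1],[-1,0.65,-0.2,-0.11,1]],
  ],
)

```text
clock: 1.7
tool_pos: [0.3915, -0.4278, 0.2674]
orientation: [-179.9, 0.0, -117.9]
force: [0.8, -0.3, 0.1]
opening: 0.0877
gripper_force: 0.0
```

```bash
cat >> h.py <<'E'
def need(x,y,z,yaw):
    o=ctrl.get_obs();a=np.radians(o["orientation"][2]);d=np.array([x,y,z])-o["tool_pos"]
    tx=d[0]*np.cos(a)+d[1]*np.sin(a);ty=d[0]*np.sin(a)-d[1]*np.cos(a)
    t=-((yaw-o["orientation"][2]+180)%360-180)
    print("clk",round(o["clock"],2),"pos",o["tool_pos"].round(4),"rpy",o["orientation"].round(2),"j",np.round(o["joint_pos"],1),"F",np.round(o["force"],2),"op",round(o["opening"],4),"gf",o["gripper_force"])
    print("scaled",np.round([tx/.2,ty/.2,-d[2]/.2,t/360],4),"mm",(np.linalg.norm(d)*1e3).round(1),"turn",t.round(2))
E
python3 -c "
from h import *
need(.588,-.145,.27,-90)"
```

```text
clk 1.7 pos [ 0.3915 -0.4278  0.2674] rpy [-179.94    0.   -117.93] j [-28.2  10.2  -8.1  -0.  -71.7   0.3] F [ 0.77 -0.27  0.09] op 0.0877 gf 0.0
scaled [-1.7095 -0.2059 -0.0132 -0.0776] mm 344.4 turn -27.93
```

Emit:
carry_out(
  deltas=[
    [[-0.9,-0.1,0,-0.0776,1],[-0.9,-0.1,0,-0.0776,1],[-0.9,-0.1,0,-0.0776,1],[-0.9,-0.1,0,-0.0776,1],[-0.9,-0.1,0,-0.0776,1]],
  ],
)

```text
clock: 2.2
tool_pos: [0.4953, -0.2777, 0.2667]
orientation: [-180.0, 0.0, -90.1]
force: [-0.2, -1.0, -0.6]
opening: 0.0877
gripper_force: 0.0
```

```bash
python3 -c "
from h import *
need(.588,-.145,.27,-90)"
```

```text
clk 2.2 pos [ 0.4953 -0.2777  0.2667] rpy [-1.7996e+02  1.0000e-02 -9.0060e+01] j [ -9.6   9.1  -9.5  -0.  -71.3   9.5] F [-0.22 -1.04 -0.56] op 0.0877 gf 0.0
scaled [-6.642e-01 -4.627e-01 -1.670e-02 -2.000e-04] mm 161.9 turn -0.06
```

Emit:
carry_out(
  deltas=[
    [[-0.66,-0.46,0,0,1],[-0.66,-0.46,0,0,1],[-0.66,-0.46,0,0,1],[-0.66,-0.46,0,0,1],[-0.66,-0.46,0,0,1]],
  ],
)

```text
clock: 2.7
tool_pos: [0.5868, -0.148, 0.2661]
orientation: [180.0, -0.0, -90.3]
force: [0.3, -0.2, -0.4]
opening: 0.0878
gripper_force: 0.0
```

Run:
```python
from h import *
s=ctrl.snapshot("wrist");save(s,"w1.png");np.save("w1.npy",s,allow_pickle=True)
print(ray(s,[320,240]))
for k,z in(("cartridge_center",.045),("cartridge",0)):
    for r in ctrl.spot_point(s,k): print(k,r,atz(s,r["centre"],z).round(4))
m=ctrl.silhouettes(s,"cartridge_center")
print(m[0]["centre"],m[0]["p"])
ctrl_pts=cv2.findContours(m[0]["mask"].astype(np.uint8),0,1)[0]
c=max(ctrl_pts,key=cv2.contourArea);print(cv2.approxPolyDP(cv2.convexHull(c),3,True)[:,0].tolist())
need(.588,-.145,.27,-90)
```

```text
(array([ 0.58674979, -0.22715984,  0.42488686]), array([ 0.00167938,  0.27479088, -0.96150255]))
cartridge {'centre': [317.0, 205.9], 'p': 0.68} [ 0.5904 -0.142   0.    ]
[313.4, 218.6] 0.85
[[326, 181], [331, 245], [305, 248], [300, 204], [306, 183]]
clk 2.9 pos [ 0.5854 -0.1504  0.2667] rpy [-180.     -0.    -90.44] j [  4.1  12.6  -5.1   0.  -72.3  -4.5] F [-0.39  0.6  -0.42] op 0.0877 gf 0.0
scaled [-0.0271 -0.0127 -0.0165 -0.0012] mm 6.8 turn -0.44
```

View pics/w1.png

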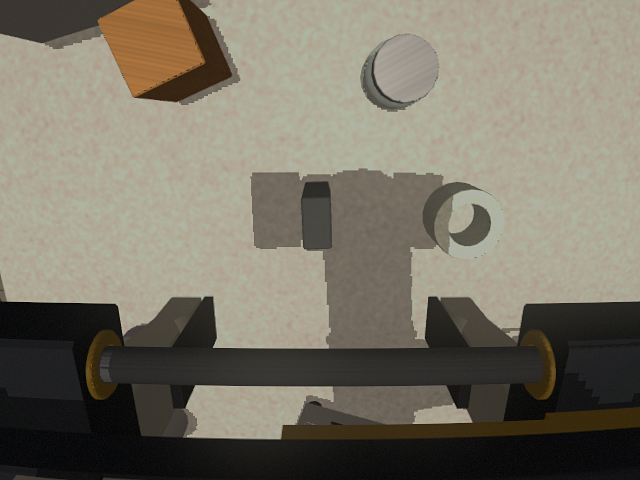

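The wrist view shows the cartridge's top face at about (303–331, 197–249). The tape is to its right and the box and jar are above it. I'll work out the top face's corners at z = 0.09.

Run:
```python
from h import *
s=np.load("w1.npy",allow_pickle=True).item()
a=s["color"][170:260,270:360,::-1];cv2.imwrite("pics/w1c.png",cv2.resize(a,(600,600),interpolation=cv2.INTER_CUBIC))
P=[atz(s,p,.09) for p in [(303,197),(329,196),(331,247),(304,249)]]
for p in P: print(p.round(4))
print(np.mean(P,0).round(4))
```

```text
[ 0.6008 -0.1673  0.09  ]
[ 0.58  -0.168  0.09 ]
[ 0.5783 -0.1254  0.09  ]
[ 0.6006 -0.1237  0.09  ]
[ 0.5899 -0.1461  0.09  ]
```

View pics/w1c.png

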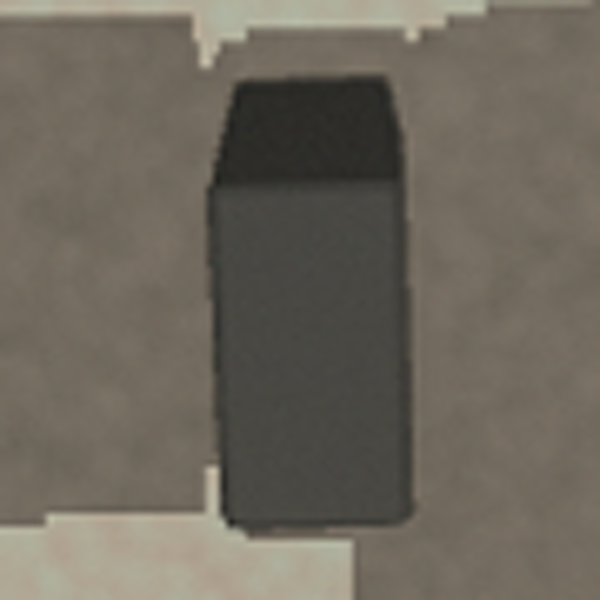

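Run:
```python
from h import *
s=np.load("w1.npy",allow_pickle=True).item()
P=np.array([atz(s,p,.09) for p in [(301.8,198),(330.3,197.3),(331.8,248.3),(304.2,248.6)]])
c=P.mean(0);d=(P[2]+P[3]-P[0]-P[1])/2;w=(P[0]+P[3]-P[1]-P[2])/2
yaw=np.degrees(np.arctan2(-d[0],d[1]))
print(c.round(4),"L",np.linalg.norm(d),"W",np.linalg.norm(w),"yaw",yaw,np.degrees(np.arctan2(w[1],w[0])))
need(c[0],c[1],.1,-90+yaw)
```

```text
[ 0.5897 -0.1455  0.09  ] L 0.04257222827945193 W 0.02284875944551718 yaw 1.7919542190605224 0.8047095989614697
clk 2.9 pos [ 0.5854 -0.1504  0.2667] rpy [-180.     -0.    -90.44] j [  4.1  12.6  -5.1   0.  -72.3  -4.5] F [-0.39  0.6  -0.42] op 0.0877 gf 0.0
scaled [-0.0249 -0.0212  0.8335 -0.0062] mm 166.8 turn -2.23
```

Emit:
carry_out(
  deltas=[
    [[-0.022,-0.02,0.35,-0.0055,1],[-0.022,-0.02,0.65,-0.0055,1],[-0.022,-0.02,0.75,-0.0055,1],[-0.022,-0.02,0.75,-0.0055,1],[-0.022,-0.02,0.75,-0.0055,1]],
  ],
)

```text
clock: 3.4
tool_pos: [0.59, -0.1461, 0.1174]
orientation: [179.9, -0.1, -88.4]
force: [1.1, -1.0, 0.7]
opening: 0.0878
gripper_force: 0.0
```

Run:
```python
from h import *
need(.5897,-.1455,.061,-88.5)
s=ctrl.snapshot("wrist");save(s,"w2.png")
need(.5897,-.1455,.061,-88.5)
```

```text
clk 3.4 pos [ 0.59   -0.1461  0.1174] rpy [ 1.7994e+02 -5.0000e-02 -8.8420e+01] j [  4.5  19.5 -16.2   0.1 -54.3  -3. ] F [ 1.11 -1.04  0.67] op 0.0878 gf 0.0
scaled [-3.000e-03  1.500e-03  2.822e-01  2.000e-04] mm 56.4 turn 0.08
clk 3.45 pos [ 0.5914 -0.1459  0.1191] rpy [-1.7986e+02 -6.0000e-02 -8.8400e+01] j [  4.5  19.4 -16.1   0.1 -54.3  -3. ] F [1.28 0.07 0.91] op 0.0876 gf 0.0
scaled [-0.0021  0.0087  0.2905  0.0003] mm 58.1 turn 0.1
```

View pics/w2.png

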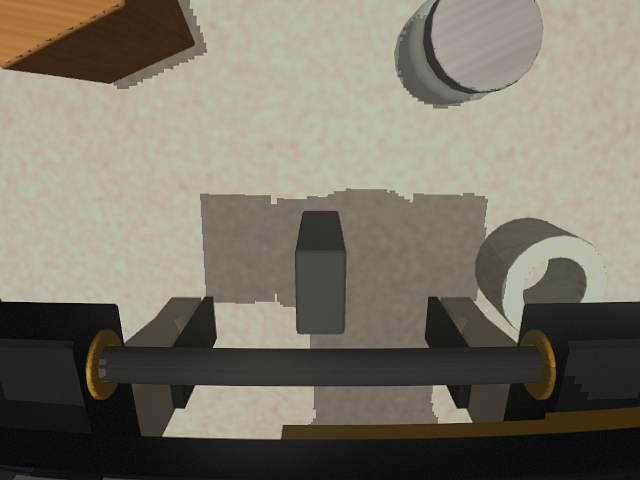

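The cartridge at (320,290) is centred between the fingers (214 to 427) and aligned with them. I'll descend and then grip.

Emit:
carry_out(
  deltas=[
    [[0,0,0.1,0,1],[0,0,0.2,0,1],[0,0,0.27,0,1],[0,0,0.285,0,1],[0,0,0.285,0,1]],
  ],
)

```text
clock: 3.95
tool_pos: [0.5909, -0.145, 0.0607]
orientation: [-179.9, -0.0, -88.4]
force: [-0.5, -0.3, -0.2]
opening: 0.0876
gripper_force: 0.0
```

Emit:
carry_out(
  deltas=[
    [[0,0,0,0,-1],[0,0,0,0,-1],[0,0,0,0,-1],[0,0,0,0,-1],[0,0,0,0,-1]],
  ],
)

```text
clock: 4.45
tool_pos: [0.5902, -0.1448, 0.0597]
orientation: [-180.0, 0.0, -88.4]
force: [-0.4, -0.2, 0.3]
opening: 0.0529
gripper_force: 0.0
```

Emit:
carry_out(
  deltas=[
    [[0,0,0,0,-1],[0,0,0,0,-1],[0,0,0,0,-1]],
  ],
)

```text
clock: 4.75
tool_pos: [0.5901, -0.1449, 0.0595]
orientation: [180.0, 0.0, -88.4]
force: [-0.6, -0.1, -0.2]
opening: 0.0288
gripper_force: 0.0
```

Emit:
carry_out(
  deltas=[
    [[0,0,0,0,-1],[0,0,0,0,-1],[0,0,0,0,-1]],
  ],
)

```text
clock: 5.05
tool_pos: [0.5901, -0.1449, 0.0595]
orientation: [180.0, -0.0, -88.4]
force: [0.2, -0.3, 0.4]
opening: 0.0237
gripper_force: 30.0
```

Emit:
carry_out(
  deltas=[
    [[0,0,-0.1,0,-1],[0,0,-0.25,0,-1],[0,0,-0.4,0,-1],[0,0,-0.55,0,-1],[0,0,-0.65,0,-1]],
  ],
)

```text
clock: 5.55
tool_pos: [0.5906, -0.1449, 0.1917]
orientation: [-179.9, -0.0, -88.4]
force: [0.6, -0.0, -0.9]
opening: 0.0238
gripper_force: 30.0
```

```bash
python3 -c "
from h import *
need(.50,.12,.23,-109)"
```

```text
clk 5.55 pos [ 0.5906 -0.1449  0.1917] rpy [-1.7989e+02 -1.0000e-02 -8.8370e+01] j [  4.6  15.6 -11.1   0.  -63.2  -3. ] F [ 0.61 -0.03 -0.95] op 0.0238 gf 29.997619092464447
scaled [-1.3368  0.4151 -0.1913  0.0573] mm 282.6 turn 20.63
```

Emit:
carry_out(
  deltas=[
    [[-0.2,0,-0.22,0.01,-1],[-0.4,0,-0.22,0.02,-1],[-0.6,0,-0.22,0.03,-1],[-0.8,0,-0.22,0.045,-1],[-1,0,-0.22,0.056,-1]],
  ],
)

```text
clock: 6.05
tool_pos: [0.5839, 0.0566, 0.2335]
orientation: [180.0, 0.0, -108.8]
force: [-0.0, 0.1, -1.2]
opening: 0.0243
gripper_force: 30.0
```

```bash
python3 -c "
from h import *
need(.588,.254,.235,-109)"
```

```text
clk 6.05 pos [0.5839 0.0566 0.2335] rpy [ 1.7999e+02  1.0000e-02 -1.0876e+02] j [ 24.6  12.  -10.2  -0.  -67.7 -43.4] F [-0.05  0.14 -1.22] op 0.0243 gf 29.99482959508896
scaled [-9.411e-01  2.981e-01 -7.300e-03  7.000e-04] mm 197.4 turn 0.24
```

Emit:
carry_out(
  deltas=[
    [[-0.2,0.06,0,0,-1],[-0.4,0.12,0,0,-1],[-0.6,0.19,0,0,-1],[-0.8,0.26,0,0,-1],[-0.94,0.3,0,0,-1]],
  ],
)

```text
clock: 6.55
tool_pos: [0.5867, 0.2549, 0.2331]
orientation: [180.0, -0.0, -108.5]
force: [0.3, -0.2, -0.7]
opening: 0.0236
gripper_force: 30.0
```

Run:
```python
from h import *
s=ctrl.snapshot("wrist");save(s,"w3.png");np.save("w3.npy",s,allow_pickle=True)
for k,z in(("slot",.097),("seat_top",.059)):
    for r in ctrl.spot_point(s,k): print(k,r,atz(s,r["centre"],z).round(4))
need(.588,.254,.235,-109)
```

```text
slot {'centre': [326.0, 148.2], 'p': 0.63} [0.5644 0.1991 0.097 ]
seat_top {'centre': [323.2, 146.8], 'p': 0.87} [0.5664 0.1999 0.059 ]
clk 6.7 pos [0.5868 0.2542 0.2326] rpy [ 1.7994e+02 -6.0000e-02 -1.0840e+02] j [ 40.9  17.1  -3.5  -0.  -69.5 -59.3] F [ 0.99 -0.46 -1.7 ] op 0.0239 gf 29.997639656066895
scaled [-0.0011 -0.0058 -0.0121  0.0017] mm 2.7 turn 0.6
```

View pics/w3.png

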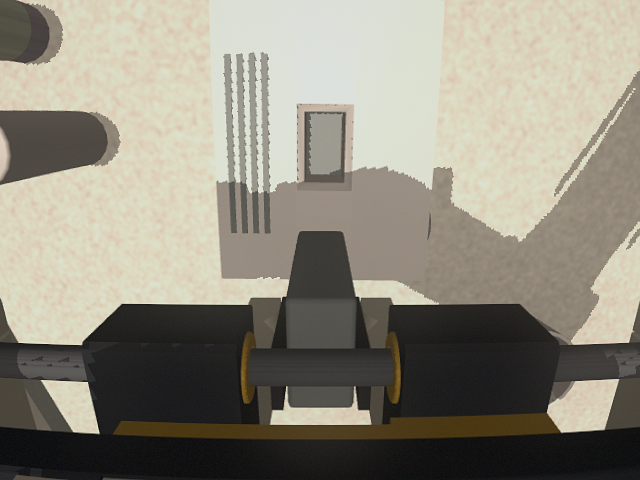

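The wrist view shows the slot's outer chamfer at (297–353, 104–190), almost square to the gripper. The cartridge's near bottom edge runs along row 232, columns 299–343.

Run:
```python
from h import *
s=np.load("w3.npy",allow_pickle=True).item()
g=cv2.cvtColor(s["color"],cv2.COLOR_RGB2GRAY)
q=np.float32([(297,104),(353,104),(352,190),(297,190)]).reshape(-1,1,2)
rr,cc=slice(90,300),slice(285,365)
cv2.imwrite("pics/w3c.png",cv2.resize(s["color"][90:250,285:365,::-1],(300,600),interpolation=cv2.INTER_CUBIC))
for z in(.091,.097,.103):
    P=np.array([atz(s,p,z) for p in q[:,0]]);c=P.mean(0)
    d=(P[2]+P[3]-P[0]-P[1])/2;w=(P[0]+P[3]-P[1]-P[2])/2
    print(z,c.round(4),np.linalg.norm(d).round(4),np.linalg.norm(w).round(4),"yaw",np.degrees(np.arctan2(-d[0],d[1])).round(2),np.degrees(np.arctan2(w[1],w[0])).round(2))
# dehumidifier side edges -> yaw
for a,b in(((209.5,0),(217,180)),((445,0),(431,180))):
    A,B=atz(s,a,.097),atz(s,b,.097);d=B-A;print("edge yaw",np.degrees(np.arctan2(-d[0],d[1])).round(2),A,B)
o=ctrl.get_obs();R=np.array(s["R"])
for p in((299,233),(343,233)): print("cart bottom",atz(s,p,.2326-.0605).round(4))
a=np.radians(-108.6);P=np.mean([atz(s,p,.2326-.0605) for p in((299,233),(343,233))],0)-[.5868,.2542,0]
print("tool xy of edge mid",P[0]*np.cos(a)+P[1]*np.sin(a),P[0]*np.sin(a)-P[1]*np.cos(a))
# tcp per camera-frame
```

```text
0.091 [0.5652 0.199  0.091 ] 0.0592 0.0388 yaw -18.63 -18.41
0.097 [0.5651 0.1986 0.097 ] 0.0581 0.038 yaw -18.63 -18.41
0.103 [0.5651 0.1983 0.103 ] 0.0569 0.0372 yaw -18.63 -18.41
edge yaw -19.05 [0.60549517 0.08502573 0.097     ] [0.64360454 0.19539778 0.097     ]
edge yaw -19.71 [0.4617373  0.13265774 0.097     ] [0.50120321 0.24283302 0.097     ]
cart bottom [0.5916 0.2321 0.1721]
cart bottom [0.5691 0.2396 0.1721]
tool xy of edge mid 0.019427086649814063 0.00028677797500516536
```

View pics/w3c.png

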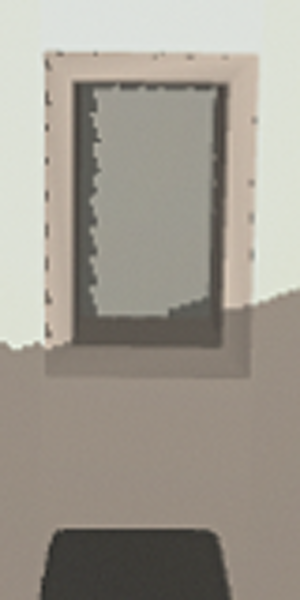

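```bash
python3 -c "
from h import *
need(.565,.197,.18,-108.7)"
```

```text
clk 6.7 pos [0.5868 0.2542 0.2326] rpy [ 1.7994e+02 -6.0000e-02 -1.0840e+02] j [ 40.9  17.1  -3.5  -0.  -69.5 -59.3] F [ 0.99 -0.46 -1.7 ] op 0.0239 gf 29.997639656066895
scaled [0.3056 0.0133 0.2629 0.0008] mm 80.7 turn 0.3
```

Emit:
carry_out(
  deltas=[
    [[0.1,0.005,0.02,0.0008,-1],[0.2,0.01,0.05,0.0008,-1],[0.29,0.014,0.12,0.0008,-1],[0.306,0.014,0.2,0.0008,-1],[0.306,0.014,0.24,0.0008,-1]],
  ],
)

```text
clock: 7.2
tool_pos: [0.5643, 0.1934, 0.1845]
orientation: [179.9, -0.1, -108.9]
force: [-0.1, 0.2, -0.7]
opening: 0.0237
gripper_force: 30.0
```

Emit:
carry_out(
  deltas=[
    [[0,0,0.02,0,-1],[0,0,0.02,0,-1],[0,0,0.02,0,-1]],
  ],
)

```text
clock: 7.5
tool_pos: [0.5657, 0.1956, 0.182]
orientation: [-180.0, 0.0, -108.8]
force: [0.1, 0.3, -0.6]
opening: 0.0237
gripper_force: 30.0
```

Run:
```python
from h import *
need(.565,.197,.12,-108.7)
t=ctrl.snapshot("scene");w=ctrl.snapshot("wrist")
a=cv2.resize(t["color"][200:320,310:450,::-1],(400,343),interpolation=cv2.INTER_CUBIC)
b=cv2.resize(w["color"][100:400,160:480,::-1],(400,375))
o=np.zeros((375,800,3),np.uint8);o[:343,:400]=a;o[:,400:]=b;cv2.imwrite("pics/c4.png",o)
```

```text
clk 7.5 pos [0.5657 0.1956 0.182 ] rpy [-1.7997e+02  2.0000e-02 -1.0881e+02] j [ 37.8  15.2 -13.    0.  -61.7 -56.6] F [ 0.06  0.3  -0.61] op 0.0237 gf 29.997793436050415
scaled [-5.600e-03  5.700e-03  3.101e-01 -3.000e-04] mm 62.0 turn -0.11
```

View pics/c4.png

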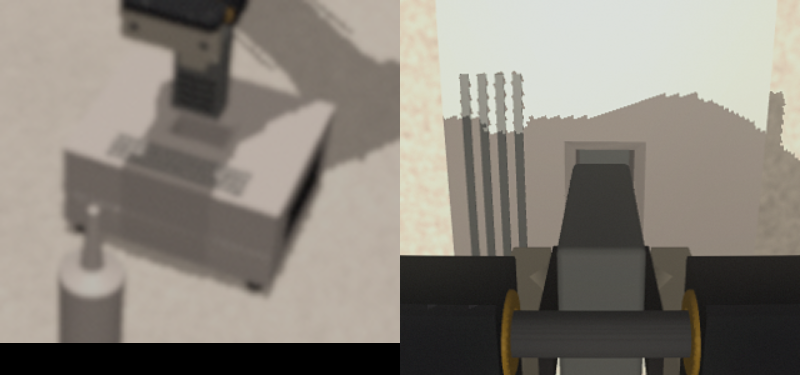

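The cartridge hangs above the slot, laterally centred: chamfer columns 565–645 against cartridge 573–634 in the crop. I'll check the fore-aft offset numerically.

Run:
```python
from h import *
w=ctrl.snapshot("wrist");o=ctrl.get_obs();T=o["tool_pos"];a=np.radians(-108.8)
for n,c,z in(("rim",(324,213.6),.097),("cart",(322.8,231.2),T[2]-.0605)):
    P=atz(w,c,z)-T;print(n,P[0]*np.cos(a)+P[1]*np.sin(a),P[0]*np.sin(a)-P[1]*np.cos(a))
need(.565,.197,.12,-108.7)
```

```text
rim 0.0253063596952075 0.0016227323743950878
cart 0.02107897844638433 0.0008230135934218048
clk 7.65 pos [0.5656 0.1956 0.1821] rpy [-1.7997e+02  3.0000e-02 -1.0881e+02] j [ 37.8  15.2 -13.    0.  -61.7 -56.6] F [ 0.5  -0.06 -0.75] op 0.0236 gf 29.997645020484924
scaled [-5.700e-03  5.000e-03  3.103e-01 -3.000e-04] mm 62.1 turn -0.11
```

Emit:
carry_out(
  deltas=[
    [[-0.011,0.004,0.02,0,-1],[-0.011,0.004,0.05,0,-1],[-0.011,0.004,0.08,0,-1],[-0.011,0.004,0.11,0,-1],[-0.011,0.004,0.13,0,-1]],
  ],
)

```text
clock: 8.15
tool_pos: [0.5649, 0.1974, 0.1546]
orientation: [180.0, -0.0, -108.8]
force: [-0.5, -0.3, -2.1]
opening: 0.0237
gripper_force: 30.0
```

Emit:
carry_out(
  deltas=[
    [[0,0,0.02,0,-1],[0,0,0.04,0,-1],[0,0,0.06,0,-1],[0,0,0.06,0,-1]],
  ],
)

```text
clock: 8.55
tool_pos: [0.5649, 0.1974, 0.1429]
orientation: [180.0, -0.0, -108.8]
force: [0.3, -0.5, -2.3]
opening: 0.0237
gripper_force: 30.0
```

Emit:
carry_out(
  deltas=[
    [[0,0,0.02,0,-1],[0,0,0.04,0,-1],[0,0,0.06,0,-1],[0,0,0.08,0,-1],[0,0,0.085,0,-1]],
  ],
)

```text
clock: 9.05
tool_pos: [0.5649, 0.1974, 0.1259]
orientation: [180.0, -0.0, -108.8]
force: [-0.7, 0.1, -1.2]
opening: 0.0239
gripper_force: 30.0
```

Emit:
carry_out(
  deltas=[
    [[0,0,0.01,0,-1],[0,0,0.015,0,-1],[0,0,0.015,0,-1]],
  ],
)

```text
clock: 9.35
tool_pos: [0.5652, 0.1976, 0.1235]
orientation: [180.0, -0.0, -108.8]
force: [-0.5, -0.5, -2.3]
opening: 0.0237
gripper_force: 30.0
```

Emit:
carry_out(
  deltas=[
    [[0,0,0.005,0,-1],[0,0,0.01,0,-1],[0,0,0.015,0,-1],[0,0,0.015,0,-1]],
  ],
)

```text
clock: 9.75
tool_pos: [0.5651, 0.1975, 0.1204]
orientation: [180.0, -0.0, -108.8]
force: [-0.6, -0.0, -1.3]
opening: 0.0238
gripper_force: 30.0
```

Emit:
carry_out(
  deltas=[
    [[0,0,0.005,0,-1],[0,0,0.01,0,-1],[0,0,0.01,0,-1],[0,0,0.01,0,-1]],
  ],
)

```text
clock: 10.15
tool_pos: [0.5652, 0.1976, 0.1185]
orientation: [180.0, -0.0, -108.8]
force: [0.3, 0.5, -2.1]
opening: 0.024
gripper_force: 30.0
```

Emit:
carry_out(
  deltas=[
    [[0,0,0.005,0,-1],[0,0,0.01,0,-1],[0,0,0.01,0,-1],[0,0,0.01,0,-1]],
  ],
)

```text
clock: 10.55
tool_pos: [0.5653, 0.1976, 0.1167]
orientation: [-180.0, 0.0, -108.8]
force: [0.3, 0.1, -0.5]
opening: 0.0237
gripper_force: 30.0
```

Emit:
carry_out(
  deltas=[
    [[0,0,0.005,0,-1],[0,0,0.01,0,-1],[0,0,0.01,0,-1],[0,0,0.01,0,-1]],
  ],
)

```text
clock: 10.95
tool_pos: [0.5653, 0.1976, 0.1148]
orientation: [-180.0, 0.0, -108.8]
force: [0.4, 0.8, 4.4]
opening: 0.0238
gripper_force: 30.0
```

Emit:
carry_out(
  deltas=[
    [[0,0,0,0,0.1],[0,0,0,0,0.1],[0,0,0,0,0.1],[0,0,0,0,0.1],[0,0,0,0,0.1]],
  ],
)

```text
clock: 11.45
tool_pos: [0.5652, 0.1976, 0.1144]
orientation: [180.0, -0.0, -108.8]
force: [0.2, 0.1, -0.3]
opening: 0.0481
gripper_force: 0.0
```

Emit:
carry_out(
  deltas=[
    [[0,0,-0.1,0,0.1],[0,0,-0.2,0,0.1],[0,0,-0.3,0,0.1],[0,0,-0.35,0,0.1],[0,0,-0.35,0,0.1]],
  ],
)

```text
clock: 11.95
tool_pos: [0.5659, 0.198, 0.186]
orientation: [-179.9, 0.1, -108.8]
force: [0.6, -0.1, 1.0]
opening: 0.0481
gripper_force: 0.0
```

Emit:
carry_out(
  deltas=[
    [[0,0,0,0,-1],[0,0,0,0,-1],[0,0,0,0,-1],[0,0,0,0,-1],[0,0,0,0,-1]],
  ],
)

```text
clock: 12.45
tool_pos: [0.5651, 0.1975, 0.1841]
orientation: [180.0, -0.0, -108.8]
force: [-0.2, -0.2, 0.1]
opening: 0.0141
gripper_force: 0.0
```

Emit:
carry_out(
  deltas=[
    [[0,0,0,0,-1],[0,0,0,0,-1],[0,0,0,0,-1],[0,0,0,0,-1],[0,0,0,0,-1]],
  ],
)

```text
clock: 12.95
tool_pos: [0.5652, 0.1976, 0.1846]
orientation: [-180.0, 0.0, -108.8]
force: [-0.4, 0.3, 0.4]
opening: 0.0004
gripper_force: 0.0
```

Run:
```python
from h import *
need(.565,.1975,.155,-108.8)
s=ctrl.snapshot("scene")
cv2.imwrite("pics/c5.png",cv2.resize(s["color"][190:310,310:450,::-1],(700,600),interpolation=cv2.INTER_CUBIC))
```

```text
clk 12.95 pos [0.5652 0.1976 0.1846] rpy [-180.      0.   -108.83] j [ 38.   15.2 -12.7  -0.  -62.1 -56.8] F [-0.45  0.33  0.42] op 0.0004 gf 0.0
scaled [ 7.00e-04  9.00e-04  1.48e-01 -1.00e-04] mm 29.6 turn -0.03
```

View pics/c5.png

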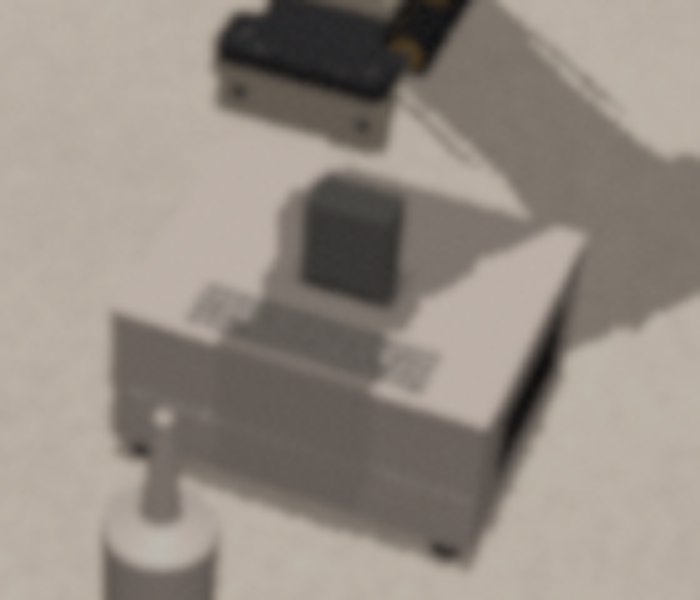

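The cartridge stands in the slot, released, with the closed fingers above it. I'll approach its top.

Emit:
carry_out(
  deltas=[
    [[0,0,0.05,0,-1],[0,0,0.1,0,-1],[0,0,0.14,0,-1],[0,0,0.165,0,-1],[0,0,0.165,0,-1]],
  ],
)

```text
clock: 13.5
tool_pos: [0.5647, 0.1972, 0.1503]
orientation: [179.9, -0.1, -108.8]
force: [-0.4, -0.6, 0.3]
opening: 0.0004
gripper_force: 0.0
```

Emit:
carry_out(
  deltas=[
    [[0,0,0.005,0,-1],[0,0,0.01,0,-1],[0,0,0.015,0,-1],[0,0,0.015,0,-1]],
  ],
)

```text
clock: 13.9
tool_pos: [0.5652, 0.1976, 0.1486]
orientation: [-180.0, 0.0, -108.8]
force: [0.1, 0.0, -0.7]
opening: 0.0004
gripper_force: 0.0
```

Emit:
carry_out(
  deltas=[
    [[0,0,0.005,0,-1],[0,0,0.01,0,-1],[0,0,0.01,0,-1]],
  ],
)

```text
clock: 14.2
tool_pos: [0.5655, 0.1976, 0.147]
orientation: [-180.0, 0.0, -108.8]
force: [-0.7, 0.4, 4.2]
opening: 0.0007
gripper_force: 1.8
```

Emit:
carry_out(
  deltas=[
    [[0,0,0.005,0,-1],[0,0,0.005,0,-1],[0,0,0.005,0,-1]],
  ],
)

```text
clock: 14.5
tool_pos: [0.5654, 0.1977, 0.1458]
orientation: [-180.0, 0.0, -108.8]
force: [0.9, 0.4, 4.9]
opening: 0.0007
gripper_force: 2.1
```

Emit:
carry_out(
  deltas=[
    [[0,0,0.005,0,-1],[0,0,0.005,0,-1],[0,0,0.005,0,-1]],
  ],
)

```text
clock: 14.8
tool_pos: [0.5654, 0.1977, 0.1446]
orientation: [-180.0, 0.0, -108.8]
force: [0.3, 0.3, 4.0]
opening: 0.0006
gripper_force: 2.2
```

Emit:
carry_out(
  deltas=[
    [[0,0,0.005,0,-1],[0,0,0.01,0,-1],[0,0,0.01,0,-1]],
  ],
)

```text
clock: 15.1
tool_pos: [0.5654, 0.1977, 0.1427]
orientation: [-180.0, 0.0, -108.8]
force: [0.8, -0.0, 5.5]
opening: 0.0001
gripper_force: 2.6
```

Emit:
carry_out(
  deltas=[
    [[0,0,0.005,0,-1],[0,0,0.005,0,-1]],
  ],
)

```text
clock: 15.3
tool_pos: [0.5654, 0.1977, 0.1417]
orientation: [-180.0, 0.0, -108.8]
force: [-0.1, 0.1, 5.1]
opening: 0.0004
gripper_force: 2.7
```

Emit:
carry_out(
  deltas=[
    [[0,0,0.005,0,-1],[0,0,0.005,0,-1]],
  ],
)

```text
clock: 15.5
tool_pos: [0.5654, 0.1977, 0.1408]
orientation: [-180.0, 0.0, -108.8]
force: [-0.6, -0.1, 6.7]
opening: 0.0008
gripper_force: 3.0
```

Emit:
carry_out(
  deltas=[
    [[0,0,0.004,0,-1],[0,0,0.004,0,-1]],
  ],
)

```text
clock: 15.7
tool_pos: [0.5656, 0.1977, 0.1405]
orientation: [-179.9, 0.0, -108.8]
force: [-1.9, -0.2, 8.1]
opening: 0.0006
gripper_force: 4.3
```

Emit:
carry_out(
  deltas=[
    [[0,0,0.004,0,-1],[0,0,0.004,0,-1]],
  ],
)

```text
clock: 15.9
tool_pos: [0.5659, 0.1977, 0.1402]
orientation: [-179.9, 0.0, -108.8]
force: [-1.3, -0.5, 12.2]
opening: 0.0005
gripper_force: 5.8
```

Emit:
carry_out(
  deltas=[
    [[0,0,0.004,0,-1],[0,0,0.004,0,-1]],
  ],
)

```text
clock: 16.1
tool_pos: [0.5661, 0.1977, 0.14]
orientation: [-179.9, 0.1, -108.8]
force: [-2.4, -2.0, 14.6]
opening: -0.0
gripper_force: 7.4
```

Emit:
carry_out(
  deltas=[
    [[0,0,0.004,0,-1],[0,0,0.004,0,-1]],
  ],
)

```text
clock: 16.3
tool_pos: [0.5665, 0.1977, 0.1399]
orientation: [-179.8, 0.1, -108.8]
force: [-2.7, -2.5, 18.9]
opening: 0.0006
gripper_force: 9.1
```

The firm stop is at z ≈ 0.1403, 6.5 mm below first contact, so the catch had been locked and is now probably free. I'll ease up and see.

Emit:
carry_out(
  deltas=[
    [[0,0,-0.01,0,-1],[0,0,-0.02,0,-1],[0,0,-0.03,0,-1],[0,0,-0.04,0,-1],[0,0,-0.048,0,-1]],
  ],
)

```text
clock: 16.8
tool_pos: [0.5652, 0.1976, 0.147]
orientation: [180.0, -0.0, -108.8]
force: [0.0, 0.6, 2.8]
opening: 0.0005
gripper_force: 1.6
```

Emit:
carry_out(
  deltas=[
    [[0,0,-0.02,0,-1],[0,0,-0.04,0,-1],[0,0,-0.06,0,-1],[0,0,-0.06,0,-1],[0,0,-0.06,0,-1]],
  ],
)

```text
clock: 17.3
tool_pos: [0.5651, 0.1976, 0.1589]
orientation: [180.0, -0.0, -108.8]
force: [0.3, 0.5, -0.1]
opening: 0.0002
gripper_force: 0.0
```

Emit:
carry_out(
  deltas=[
    [[0,0,0.01,0,-1],[0,0,0.02,0,-1],[0,0,0.03,0,-1],[0,0,0.03,0,-1]],
  ],
)

```text
clock: 17.7
tool_pos: [0.5651, 0.1975, 0.1525]
orientation: [180.0, -0.0, -108.8]
force: [-0.3, 0.7, -0.5]
opening: 0.0002
gripper_force: 0.0
```

Emit:
carry_out(
  deltas=[
    [[0,0,0.005,0,-1],[0,0,0.01,0,-1],[0,0,0.01,0,-1]],
  ],
)

```text
clock: 18.0
tool_pos: [0.5653, 0.1976, 0.1511]
orientation: [-180.0, 0.0, -108.8]
force: [-0.9, -0.6, 1.3]
opening: 0.0009
gripper_force: 1.1
```

Emit:
carry_out(
  deltas=[
    [[0,0,0.005,0,-1],[0,0,0.01,0,-1],[0,0,0.01,0,-1]],
  ],
)

```text
clock: 18.3
tool_pos: [0.5653, 0.1976, 0.1491]
orientation: [-180.0, 0.0, -108.8]
force: [-0.1, -0.1, 2.2]
opening: 0.0005
gripper_force: 1.5
```

Contact is at about 0.1513, so it is free. I'll push to the end of travel (0.1403).

Emit:
carry_out(
  deltas=[
    [[0,0,0.01,0,-1],[0,0,0.02,0,-1],[0,0,0.03,0,-1],[0,0,0.036,0,-1],[0,0,0.036,0,-1]],
  ],
)

```text
clock: 18.8
tool_pos: [0.5654, 0.1976, 0.1419]
orientation: [-180.0, 0.0, -108.8]
force: [-1.2, -1.1, 5.5]
opening: 0.0004
gripper_force: 2.7
```

Emit:
carry_out(
  deltas=[
    [[0,0,0.004,0,-1],[0,0,0.008,0,-1],[0,0,0.008,0,-1]],
  ],
)

```text
clock: 19.1
tool_pos: [0.5656, 0.1976, 0.1407]
orientation: [-180.0, 0.0, -108.8]
force: [-1.6, -0.1, 7.8]
opening: 0.0005
gripper_force: 3.5
```

Emit:
carry_out(
  deltas=[
    [[0,0,0.003,0,-1],[0,0,0.003,0,-1]],
  ],
)

```text
clock: 19.3
tool_pos: [0.5658, 0.1977, 0.1404]
orientation: [-179.9, 0.0, -108.8]
force: [-2.5, -1.2, 9.4]
opening: 0.0004
gripper_force: 4.5
```

Emit:
carry_out(
  deltas=[
    [[0,0,0.004,0,-1],[0,0,0.006,0,-1],[0,0,0.006,0,-1]],
  ],
)

```text
clock: 19.6
tool_pos: [0.5662, 0.1977, 0.1401]
orientation: [-179.9, 0.1, -108.8]
force: [-2.3, -1.6, 13.4]
opening: 0.0006
gripper_force: 6.8
```

Emit:
carry_out(
  deltas=[
    [[0,0,-0.01,0,-1],[0,0,-0.02,0,-1],[0,0,-0.03,0,-1],[0,0,-0.035,0,-1],[0,0,-0.035,0,-1]],
  ],
)

```text
clock: 20.1
tool_pos: [0.5653, 0.1976, 0.1454]
orientation: [-180.0, 0.0, -108.8]
force: [-0.0, -0.3, 4.1]
opening: 0.0004
gripper_force: 2.1
```

Emit:
carry_out(
  deltas=[
    [[0,0,-0.015,0,-1],[0,0,-0.03,0,-1],[0,0,-0.03,0,-1],[0,0,-0.03,0,-1]],
  ],
)

```text
clock: 20.5
tool_pos: [0.565, 0.1975, 0.1511]
orientation: [180.0, -0.0, -108.8]
force: [-0.7, -0.4, -0.0]
opening: 0.0003
gripper_force: 0.0
```

At 0.1511 there is no contact this time, so it appears locked (top at about 0.147). I'll approach in fine steps; the pad force reads about half the axial force, with less noise.

Emit:
carry_out(
  deltas=[
    [[0,0,0.005,0,-1],[0,0,0.01,0,-1],[0,0,0.013,0,-1],[0,0,0.013,0,-1],[0,0,0.013,0,-1]],
  ],
)

```text
clock: 21.0
tool_pos: [0.5652, 0.1976, 0.1487]
orientation: [180.0, -0.0, -108.8]
force: [-0.7, 0.5, 0.2]
opening: 0.0006
gripper_force: 0.0
```

Emit:
carry_out(
  deltas=[
    [[0,0,0.001,0,-1],[0,0,0.002,0,-1],[0,0,0.003,0,-1],[0,0,0.003,0,-1]],
  ],
)

```text
clock: 21.4
tool_pos: [0.5652, 0.1976, 0.1482]
orientation: [180.0, 0.0, -108.8]
force: [0.7, -0.6, 0.3]
opening: 0.0004
gripper_force: 0.0
```

Emit:
carry_out(
  deltas=[
    [[0,0,0.001,0,-1],[0,0,0.002,0,-1],[0,0,0.002,0,-1]],
  ],
)

```text
clock: 21.7
tool_pos: [0.5652, 0.1976, 0.1477]
orientation: [180.0, -0.0, -108.8]
force: [-0.4, 0.5, -0.5]
opening: 0.0004
gripper_force: 0.0
```

Emit:
carry_out(
  deltas=[
    [[0,0,0.001,0,-1],[0,0,0.001,0,-1],[0,0,0.001,0,-1]],
  ],
)

```text
clock: 22.0
tool_pos: [0.5652, 0.1976, 0.1476]
orientation: [180.0, -0.0, -108.8]
force: [0.4, -0.4, -0.5]
opening: 0.0005
gripper_force: 0.0
```

Emit:
carry_out(
  deltas=[
    [[0,0,0.001,0,-1],[0,0,0.001,0,-1],[0,0,0.001,0,-1]],
  ],
)

```text
clock: 22.3
tool_pos: [0.5653, 0.1976, 0.1475]
orientation: [-180.0, 0.0, -108.8]
force: [-0.4, -0.0, 1.2]
opening: -0.0003
gripper_force: 0.5
```

Emit:
carry_out(
  deltas=[
    [[0,0,0.001,0,-1],[0,0,0.001,0,-1],[0,0,0.001,0,-1]],
  ],
)

```text
clock: 22.6
tool_pos: [0.5654, 0.1976, 0.1474]
orientation: [-180.0, 0.0, -108.8]
force: [0.0, -0.3, 2.3]
opening: 0.0003
gripper_force: 1.6
```

Emit:
carry_out(
  deltas=[
    [[0,0,0,0,-1],[0,0,0,0,-1]],
  ],
)

```text
clock: 22.8
tool_pos: [0.5654, 0.1976, 0.1474]
orientation: [-180.0, 0.0, -108.8]
force: [-0.6, 0.6, 4.6]
opening: 0.0004
gripper_force: 2.0
```

Emit:
carry_out(
  deltas=[
    [[0,0,0,0,-1]],
  ],
)

```text
clock: 22.9
tool_pos: [0.5654, 0.1976, 0.1474]
orientation: [-180.0, 0.0, -108.8]
force: [-0.6, 0.4, 3.8]
opening: 0.0005
gripper_force: 1.8
```

Emit:
carry_out(
  deltas=[
    [[0,0,-0.001,0,-1],[0,0,-0.001,0,-1],[0,0,-0.001,0,-1]],
  ],
)

```text
clock: 23.2
tool_pos: [0.5653, 0.1976, 0.1474]
orientation: [-180.0, 0.0, -108.8]
force: [-0.6, -0.1, 3.0]
opening: 0.0001
gripper_force: 1.8
```

Emit:
carry_out(
  deltas=[
    [[0,0,0,0,-1],[0,0,0,0,-1]],
  ],
)

```text
clock: 23.4
tool_pos: [0.5653, 0.1976, 0.1474]
orientation: [-180.0, 0.0, -108.8]
force: [-0.2, -0.9, 4.4]
opening: 0.0008
gripper_force: 1.8
```

Emit:
carry_out(
  deltas=[
    [[0,0,-0.001,0,-1],[0,0,-0.001,0,-1],[0,0,-0.001,0,-1]],
  ],
)

```text
clock: 23.7
tool_pos: [0.5652, 0.1976, 0.1474]
orientation: [180.0, -0.0, -108.8]
force: [0.6, -0.9, 1.9]
opening: 0.0005
gripper_force: 1.0
```

Emit:
carry_out(
  deltas=[
    [[0,0,-0.001,0,-1],[0,0,-0.001,0,-1],[0,0,-0.001,0,-1]],
  ],
)

```text
clock: 24.0
tool_pos: [0.565, 0.1975, 0.1475]
orientation: [180.0, -0.0, -108.8]
force: [-0.2, 0.1, 0.9]
opening: 0.0007
gripper_force: 0.1
```

Emit:
carry_out(
  deltas=[
    [[0,0,0.0006,0,-1],[0,0,0.0006,0,-1]],
  ],
)

```text
clock: 24.2
tool_pos: [0.5651, 0.1975, 0.1475]
orientation: [180.0, -0.0, -108.8]
force: [0.5, -0.5, -0.5]
opening: 0.0002
gripper_force: 0.0
```

Emit:
carry_out(
  deltas=[
    [[0,0,0,0,-1],[0,0,0,0,-1]],
  ],
)

```text
clock: 24.4
tool_pos: [0.5652, 0.1975, 0.1476]
orientation: [180.0, -0.0, -108.8]
force: [0.3, -0.3, 0.8]
opening: 0.0005
gripper_force: 0.0
```

Off it now. I'll add tiny steps.

Emit:
carry_out(
  deltas=[
    [[0,0,0.0006,0,-1],[0,0,0.0006,0,-1],[0,0,0.0006,0,-1],[0,0,0.0006,0,-1]],
  ],
)

```text
clock: 24.8
tool_pos: [0.5652, 0.1976, 0.1475]
orientation: [180.0, 0.0, -108.8]
force: [0.2, 0.0, -0.6]
opening: 0.0002
gripper_force: 0.0
```

Emit:
carry_out(
  deltas=[
    [[0,0,0.0006,0,-1],[0,0,0.0006,0,-1],[0,0,0.0006,0,-1],[0,0,0.0006,0,-1]],
  ],
)

```text
clock: 25.2
tool_pos: [0.5652, 0.1976, 0.1475]
orientation: [-180.0, 0.0, -108.8]
force: [-0.3, -1.1, 0.5]
opening: 0.0005
gripper_force: 0.4
```

Emit:
carry_out(
  deltas=[
    [[0,0,0.0006,0,-1],[0,0,0.0006,0,-1],[0,0,0.0006,0,-1],[0,0,0.0006,0,-1]],
  ],
)

```text
clock: 25.6
tool_pos: [0.5653, 0.1976, 0.1474]
orientation: [-180.0, 0.0, -108.8]
force: [-0.1, -0.4, 1.8]
opening: 0.0005
gripper_force: 1.1
```

Emit:
carry_out(
  deltas=[
    [[0,0,0,0,-1],[0,0,0,0,-1]],
  ],
)

```text
clock: 25.8
tool_pos: [0.5653, 0.1976, 0.1474]
orientation: [-180.0, 0.0, -108.8]
force: [-0.4, -0.7, 2.5]
opening: 0.0003
gripper_force: 1.4
```

Emit:
carry_out(
  deltas=[
    [[0,0,-0.0002,0,-1],[0,0,-0.0002,0,-1]],
  ],
)

```text
clock: 26.0
tool_pos: [0.5653, 0.1976, 0.1474]
orientation: [-180.0, 0.0, -108.8]
force: [-0.3, 0.1, 2.5]
opening: 0.0005
gripper_force: 1.4
```

Emit:
carry_out(
  deltas=[
    [[0,0,0,0,-1],[0,0,0,0,-1],[0,0,0,0,-1]],
  ],
)

```text
clock: 26.3
tool_pos: [0.5653, 0.1976, 0.1474]
orientation: [-180.0, 0.0, -108.8]
force: [-0.5, 0.5, 2.7]
opening: 0.0003
gripper_force: 1.6
```

Emit:
carry_out(
  deltas=[
    [[0,0,0,0,-1],[0,0,0,0,-1],[0,0,0,0,-1]],
  ],
)

```text
clock: 26.6
tool_pos: [0.5653, 0.1976, 0.1474]
orientation: [-180.0, 0.0, -108.8]
force: [-0.0, -0.3, 2.8]
opening: 0.0006
gripper_force: 1.8
```

Emit:
carry_out(
  deltas=[
    [[0,0,-0.0005,0,-1],[0,0,-0.0005,0,-1]],
  ],
)

```text
clock: 26.8
tool_pos: [0.5652, 0.1976, 0.1474]
orientation: [-180.0, 0.0, -108.8]
force: [0.2, 0.0, 3.3]
opening: 0.0002
gripper_force: 1.5
```

Emit:
carry_out(
  deltas=[
    [[0,0,-0.0004,0,-1],[0,0,-0.0004,0,-1]],
  ],
)

```text
clock: 27.0
tool_pos: [0.5652, 0.1976, 0.1474]
orientation: [180.0, -0.0, -108.8]
force: [-0.2, 0.2, 2.2]
opening: 0.0004
gripper_force: 1.2
```

Emit:
carry_out(
  deltas=[
    [[0,0,0,0,-1],[0,0,0,0,-1]],
  ],
)

```text
clock: 27.2
tool_pos: [0.5652, 0.1976, 0.1474]
orientation: [180.0, -0.0, -108.8]
force: [0.1, -0.1, 2.4]
opening: 0.0005
gripper_force: 1.0
```

Now about 2 N. I'll hold, watching for drift.

Emit:
carry_out(
  deltas=[
    [[0,0,0,0,-1],[0,0,0,0,-1],[0,0,0,0,-1],[0,0,0,0,-1]],
  ],
)

```text
clock: 27.6
tool_pos: [0.5652, 0.1976, 0.1474]
orientation: [180.0, -0.0, -108.8]
force: [0.5, -0.5, 1.5]
opening: 0.0007
gripper_force: 0.8
```

Emit:
carry_out(
  deltas=[
    [[0,0,0,0,-1],[0,0,0,0,-1],[0,0,0,0,-1],[0,0,0,0,-1]],
  ],
)

```text
clock: 28.0
tool_pos: [0.5652, 0.1976, 0.1475]
orientation: [180.0, -0.0, -108.8]
force: [-0.3, 0.4, 1.6]
opening: 0.0002
gripper_force: 0.6
```

Emit:
carry_out(
  deltas=[
    [[0,0,0.0003,0,-1],[0,0,0.0003,0,-1],[0,0,0.0003,0,-1]],
  ],
)

```text
clock: 28.3
tool_pos: [0.5652, 0.1976, 0.1474]
orientation: [180.0, -0.0, -108.8]
force: [0.7, -0.3, 2.1]
opening: 0.0003
gripper_force: 0.7
```

Emit:
carry_out(
  deltas=[
    [[0,0,0.0002,0,-1],[0,0,0.0002,0,-1],[0,0,0.0002,0,-1]],
  ],
)

```text
clock: 28.6
tool_pos: [0.5652, 0.1976, 0.1474]
orientation: [180.0, -0.0, -108.8]
force: [0.1, 0.4, 2.2]
opening: 0.0006
gripper_force: 0.9
```

Emit:
carry_out(
  deltas=[
    [[0,0,0,0,-1],[0,0,0,0,-1],[0,0,0,0,-1]],
  ],
)

```text
clock: 28.9
tool_pos: [0.5652, 0.1976, 0.1474]
orientation: [-180.0, 0.0, -108.8]
force: [-0.2, 0.2, 2.6]
opening: 0.0005
gripper_force: 1.0
```

Emit:
carry_out(
  deltas=[
    [[0,0,-0.0001,0,-1],[0,0,-0.0001,0,-1],[0,0,-0.0001,0,-1],[0,0,-0.0001,0,-1]],
  ],
)

```text
clock: 29.3
tool_pos: [0.5652, 0.1976, 0.1474]
orientation: [-180.0, 0.0, -108.8]
force: [-0.6, 0.1, 2.4]
opening: 0.0002
gripper_force: 1.0
```

Emit:
carry_out(
  deltas=[
    [[0,0,0,0,-1],[0,0,0,0,-1],[0,0,0,0,-1],[0,0,0,0,-1]],
  ],
)

```text
clock: 29.7
tool_pos: [0.5652, 0.1976, 0.1474]
orientation: [180.0, -0.0, -108.8]
force: [-0.8, -0.1, 2.5]
opening: 0.0006
gripper_force: 1.0
```

Emit:
carry_out(
  deltas=[
    [[0,0,0,0,-1],[0,0,0,0,-1],[0,0,0,0,-1],[0,0,0,0,-1]],
  ],
)

```text
clock: 30.1
tool_pos: [0.5652, 0.1976, 0.1474]
orientation: [-180.0, -0.0, -108.8]
force: [0.6, -0.5, 3.1]
opening: -0.0
gripper_force: 1.0
```

Emit:
carry_out(
  deltas=[
    [[0,0,0,0,-1],[0,0,0,0,-1],[0,0,0,0,-1],[0,0,0,0,-1],[0,0,0,0,-1]],
  ],
)

```text
clock: 30.6
tool_pos: [0.5652, 0.1976, 0.1474]
orientation: [180.0, -0.0, -108.8]
force: [0.7, 0.0, 1.9]
opening: 0.0005
gripper_force: 1.0
```

Emit:
carry_out(
  deltas=[
    [[0,0,0,0,-1],[0,0,0,0,-1],[0,0,0,0,-1],[0,0,0,0,-1],[0,0,0,0,-1]],
  ],
)

```text
clock: 31.1
tool_pos: [0.5652, 0.1976, 0.1474]
orientation: [-180.0, 0.0, -108.8]
force: [0.3, -0.3, 2.6]
opening: 0.0005
gripper_force: 1.1
```

Emit:
carry_out(
  deltas=[
    [[0,0,0,0,-1],[0,0,0,0,-1],[0,0,0,0,-1],[0,0,0,0,-1],[0,0,0,0,-1]],
  ],
)

```text
clock: 31.6
tool_pos: [0.5652, 0.1976, 0.1474]
orientation: [180.0, -0.0, -108.8]
force: [-0.5, 0.0, 2.6]
opening: 0.0001
gripper_force: 1.1
```

It held for over 2 s at about 2.2 N without giving. I'll lift clear and check.

Emit:
carry_out(
  deltas=[
    [[0,0,-0.02,0,-1],[0,0,-0.1,0,-1],[0,0,-0.2,0,-1],[0,0,-0.3,0,-1],[0,0,-0.35,0,-1]],
  ],
)

```text
clock: 32.1
tool_pos: [0.5657, 0.1978, 0.2192]
orientation: [-179.9, 0.1, -108.8]
force: [-0.2, 0.2, 0.6]
opening: 0.0005
gripper_force: 0.0
```

Emit:
carry_out(
  deltas=[
    [[0,0,0,0,-1],[0,0,0,0,-1],[0,0,0,0,-1]],
  ],
)

```text
clock: 32.4
tool_pos: [0.5646, 0.1973, 0.2161]
orientation: [179.9, -0.1, -108.8]
force: [-0.8, -0.2, 0.1]
opening: 0.0001
gripper_force: 0.0
```

Run:
```python
from h import *
s=ctrl.snapshot("scene");save(s,"end.png");need(.565,.197,.2,-108.8)
```

```text
clk 32.45 pos [0.5647 0.1973 0.2162] rpy [ 1.7992e+02 -8.0000e-02 -1.0883e+02] j [ 38.   13.8 -10.2  -0.  -66.1 -56.8] F [-0.07 -0.13  0.02] op 0.0004 gf 0.0
scaled [ 0.0011 -0.002   0.0809 -0.0001] mm 16.2 turn -0.03
```

View pics/end.png

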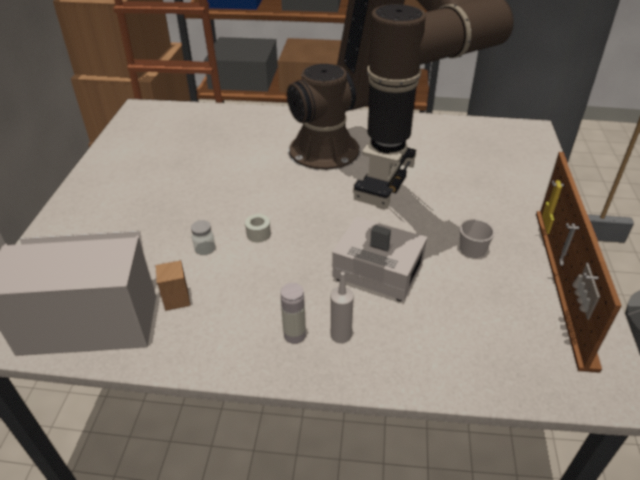

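The cartridge stands low in the slot at (381,237), the gripper is clear above it, and the other things look undisturbed. I'll hand the job in.

```bash
python3 -c "
from plant import ctrl
print(ctrl.close_job())"
```

```text
the job is handed in; nothing more can be done
None
```

The cartridge is in the slot and locked down: it was already locked, so the first push freed it and the second locked it. It then held for over 2 s at about 2 N without giving, after earlier touches that briefly reached about 3.5–4 N (over the 3 N limit) without moving it. I lifted clear and handed the job in at about 32 s; the verdict was not shown.

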